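# Set the running clearance of a sample disc's thumbscrew

### The job

Set the running clearance of the vial disc on the small round sample changer: turn the black wing thumbscrew at its centre clockwise (seen from above) until it seats, then back it off a quarter turn. Finish while still gripping the thumbscrew there and keep it still; do not let go. Leave the keypad, beaker, jar and loose vial around the changer where they are.

Things in the scene. Friction and masses are not known exactly. Their poses are not given: they have to be found in the camera images.
- screw (a joint): the thumbscrew's turn in rad. It grows as the screw is tightened: clockwise seen from above. 0 is its loosest end; at 3.10 it is seated against a hard stop. It starts somewhere between 0.3 and 1.9 and stays where it is left (thread friction about 0.08 N m). It sinks 1 mm per rad as it tightens.
- screw_grip (a point): grip point on the thumbscrew's vertical axis, 157.5 mm above the bench when seated. Black plastic: one upright flat wing, 42 mm long (point x), 10 mm thick (point y), 38 mm high, from 26 mm below to 12 mm above this point, on a round collar 26 mm across, 6 mm thick. A small pip on its top edge marks the +x end. z up; the point turns and sinks with the screw: its yaw falls as the screw tightens.
- changer: sample changer, fixed to the bench: cream round housing 210 mm across, teal foot band, aluminium disc 260 mm across, its top 112 mm above the bench; vial caps on a 112 mm radius reach 129 mm. At the centre a cream hub, 68 mm across, its steel washer 125.5 mm above the bench, carries the thumbscrew. Origin on the screw axis at bench height, z up.
- keypad: bystander: loose cream handset lying flat, 160 x 75 x 22 mm, long side along its x. Origin under its centre.
- beaker: bystander: loose glass beaker, 68 mm across, 85 mm high. Origin under its centre.
- jar: bystander: loose amber glass jar with a white cap, 54 mm across, 105 mm high. Origin under its centre.
- vial: bystander: loose metal vial, 22 mm across, 48 mm high, standing. Origin under its centre.

How it is judged:
By the outcome, as a careful person would: the job done as asked, in the order asked, and still so for the second after the job is handed in, while the arm keeps its last pose, push and grip.
It also fails if it takes over 51 s, if anything falls off the work surface, if the arm or the gripper's body presses on something with over 40 N, if the wrist force passes 120 N, or if a joint passes its speed limit or range.

### The arm

A 6-joint arm with a two-finger parallel gripper is mounted at the origin on the work surface. World frame = base frame: x ahead of the robot, y to its left, z up, the work surface at z = 0. Lengths are in mm, angles in rad, forces in N, time in s.
With the tool pointing down it reaches from about 350 to 875 mm from the base axis. Payload 4.2 kg.
Tool frame: the origin (TCP) lies at the very end of the fingers, on their centre line; the grasp point (between the pads) lies 19 mm behind it; z points along the fingers, y is the direction in which the jaws open and shut (so a half turn about z gives the same grasp; the last joint's range is limited). The gripper opens to 87 mm and grips with 3 to 60 N. Pads are 19 mm wide; open, the fingers measure 117 mm over their backs; the gripper's body (75 mm by 190 mm) begins 51 mm behind the grasp point.
Start: joints at [-0.977, 0.385, 0.008, 0, -1.194, -0.259], TCP at [205.377, -590.27, 194.15] pointing down, gripper open.
Joint ranges: [-3.14, 3.14], [-1.21, 2.06], [-1.07, 1.41], [-3.16, 2.05], [-2.99, -0.16], [-3.1, 3.1]. Speed limits (rad/s): [2.79, 2.79, 3.14, 3.14, 3.14, 3.14].

### API

Orientations are given as a unit quaternion [x, y, z, w].
In Python, from plant import readout, imaging, sign_off gives the robot as it stands. The module is installed in compiled form; this text tells all that it offers.
- The arm moves only by the tool step_arm, never from a script. Its argument "deltas" is a list of rows, each a list of 7 numbers: the shift along the tool's x, y, z in cm, then the turn, a rotation vector about the tool's x, y, z in degrees, then the gripper's target within -1 to 1 (fully open at 1, half-way at 0, shut at -1). A call has exactly 10 rows; each row is the pose to reach, as a shift and turn from the pose commanded when the call began, along the tool's axes at that moment; what a row does not reach only later rows make up. A row lasts 1/12 s, in which the tool goes at most 41.7 mm and 7.16 degrees, less where a joint would pass 70% of its speed; a pose out of reach is approached as far as the arm can. A call with a gripper value outside its range is refused whole. The fingers move at their own pace and stop on an object; "force" is the grip in N (left out, the last holds). Time passes only in rows, so rows that repeat a pose let the fingers close, or fill a call up. It gives the time, the measured TCP pose, the force and the opening at its end, in the units of the state.
- readout.observe(): the state, without advancing time (a new reading comes with each control period).
- imaging.camera(name): name is "scene" or "side" or "wrist"; returns a dict with "color" (384x512x3 uint8, blue, green, red), "vertical_fov" (degrees; the focal length in pixels is half the picture's height over the tangent of half this angle, whatever the lens; pixels are square), "cx", "cy" (the principal point, pixels), "dist_coeffs" ([k1, k2, p1, p2, k3] as OpenCV has them; the pictures are not rectified), "R" (3x3) and "t" (3): a world point X has camera coordinates R X + t. Camera axes: x right, y down, z forward; pixel columns grow to the right and rows downward; lengths in mm; the calibration is good to about 2 mm. A picture is of the moment at which its call begins. There is no depth.
- sign_off(): hands the job in, once; it reports no verdict.
The state is a dict: "clock": time; "joints": joint angles; "qd": joint speeds; "joint_efforts": joint torques, N m; "position": TCP position; "eef_rot": TCP orientation; "wrist_force": force on the tool from outside, world axes, zero at the start; "moment": the same for the moment, N m; "grip_width": opening from 0.0 (shut) to 1.0 (fully open).
Only numpy, scipy, OpenCV 4.12 (cv2) and the standard library are available. Lean on these libraries where they do the work, as an engineer would, in place of code of your own. Each camera call takes 0.05 s, during which the arm holds its last target. There are 200 camera calls.

## Working session

There is one attempt and no reset: what is moved stays moved. The work goes in short steps, Python scripts to look and compute and a tool call to move; the robot and the scene stay as the last step left them, time stands still between calls to the robot, and variables do not carry over. Pictures are saved under pics/ and viewed, about 8 in all and at most 12, crops included, and the job is handed in when it is done.

Besides the shell and the picture viewer there is one more tool, called after "Request:" as name(argument=value, ...), one argument or row to a line, values as JSON. step_arm: Moves the arm, as the interface text tells. Its arguments: {"type":"object","properties":{"deltas":{"type":"array"},"force":{"type":"number"}},"required":["deltas"]}

```bash
mkdir -p pics; python3 - <<'E'
from plant import readout, imaging
import cv2,numpy as np
s=readout.observe();print(s)
for n in("scene","side"):
    c=imaging.camera(n);cv2.imwrite(f"pics/{n}0.png",c["color"]);print(n,{k:v for k,v in c.items() if k!="color"})
a=[cv2.imread(f"pics/{n}0.png") for n in("scene","side")]
cv2.imwrite("pics/both0.png",cv2.resize(np.vstack(a),None,fx=0.78,fy=0.78,interpolation=cv2.INTER_AREA))
E
```

```text
{'clock': 0.0, 'joints': array([-9.77406545e-01,  3.85552711e-01,  6.62042515e-03, -5.07812059e-04,
       -1.19400606e+00, -2.58576659e-01]), 'qd': array([ 1.86013010e-03,  2.13072971e-03,  5.02125213e-04,  1.83970342e-04,
       -6.97670710e-05,  9.52977368e-04]), 'joint_efforts': array([ 1.82212630e-04, -3.90665925e+01,  1.87404031e+01,  4.21995386e+00,
        1.09686772e-02, -1.81639116e-04]), 'position': array([ 205.15155624, -589.65982028,  193.05857936]), 'eef_rot': array([-1.66533263e-01,  9.86035227e-01,  1.07281278e-03, -2.27654123e-04]), 'wrist_force': array([ 0.28521245, -1.1950083 ,  0.61513563]), 'moment': array([-0.02281296,  0.02154203,  0.00122924]), 'grip_width': 0.9996403452500061}
scene {'vertical_fov': 52.526635550938444, 'cx': 253.63852803836684, 'cy': 189.66949135726335, 'dist_coeffs': array([-0.12297173,  0.        ,  0.        ,  0.        ,  0.        ]), 'R': array([[-0.71452642,  0.69945505,  0.01464998],
       [ 0.56439496,  0.58867736, -0.57872039],
       [-0.41341302, -0.40524263, -0.81539444]]), 't': array([ 402.019922  , -299.36891176, 1308.58737491])}
side {'vertical_fov': 48.19631074742268, 'cx': 262.6805574780818, 'cy': 197.717516058259, 'dist_coeffs': array([-0.11519734,  0.        ,  0.        ,  0.        ,  0.        ]), 'R': array([[ 0.99616249, -0.0873089 , -0.00611965],
       [-0.05065975, -0.51816622, -0.85377828],
       [ 0.07137145,  0.85081192, -0.5206008 ]]), 't': array([-587.41807617,  168.45771623, 1103.42600838])}
```

View pics/scene0.png

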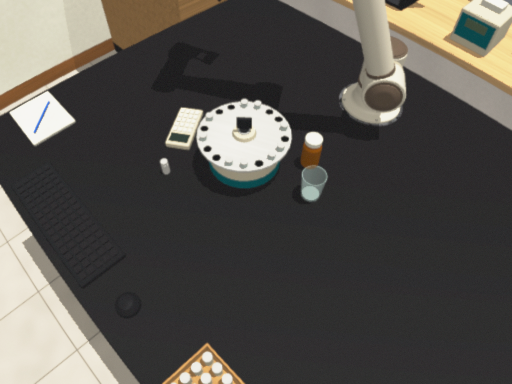

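View pics/side0.png

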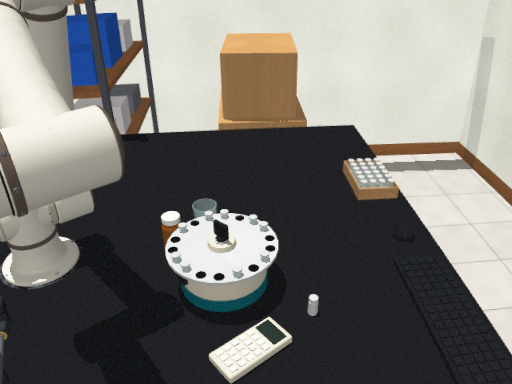

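Scene view: disc centred near (244,136), wing at (244,124), jar and beaker at (313,150)/(313,184), keypad (184,128), vial (165,167). Side view: wing at (221,231), keypad (250,348), vial (313,305). Next I locate the axis on planes.

```bash
cat > h.py <<'E'
import numpy as np,cv2
def K(c):
    f=c["color"].shape[0]/2/np.tan(np.radians(c["vertical_fov"])/2)
    return np.array([[f,0,c["cx"]],[0,f,c["cy"]],[0,0,1.]])
def ray(c,p):
    u=cv2.undistortPoints(np.array(p,float).reshape(-1,1,2),K(c),c["dist_coeffs"]).reshape(-1,2)
    d=np.c_[u,np.ones(len(u))]@c["R"]; return -c["R"].T@c["t"],d
def plane(c,p,z):
    o,d=ray(c,p); return (o+d*((z-o[2])/d[:,2])[:,None])
E
python3 - <<'E'
from h import *
from plant import imaging
pr={"scene":((244,135),(244,124)),"side":((222,243),(221,231))}
for n in pr:
    c=imaging.camera(n);im=c["color"].astype(int)
    d,w=pr[n]
    # disc: bright low saturation
    hsv=cv2.cvtColor(c["color"],cv2.COLOR_BGR2HSV)
    m=((hsv[...,2]>150)&(hsv[...,1]<28)).astype(np.uint8)
    box=np.zeros_like(m);box[d[1]-48:d[1]+48,d[0]-62:d[0]+62]=1;m=cv2.morphologyEx(m*box,cv2.MORPH_CLOSE,np.ones((5,5)))
    k=max(cv2.findContours(m,cv2.RETR_EXTERNAL,cv2.CHAIN_APPROX_NONE)[0],key=cv2.contourArea)
    P=plane(c,cv2.convexHull(k).reshape(-1,2),112)[:,:2].astype(np.float32)
    print(n,"disc circle",cv2.minEnclosingCircle(P))
    b=(im.max(2)<70).astype(np.uint8);r=np.zeros_like(b);r[w[1]-14:w[1]+14,w[0]-14:w[0]+14]=1
    nn,l,st,ce=cv2.connectedComponentsWithStats(b*r)
    for i in range(1,nn):
        if st[i,4]>20: print(st[i],ce[i],plane(c,[ce[i]],152)[0])
    cv2.imwrite(f"pics/{n}1.png",cv2.resize(c["color"][w[1]-30:w[1]+45,w[0]-60:w[0]+60],None,fx=5,fy=5,interpolation=cv2.INTER_CUBIC))
a=np.vstack([cv2.imread(f"pics/{n}1.png") for n in pr]);cv2.imwrite("pics/crop1.png",cv2.resize(a,None,fx=.8,fy=.8))
E
```

```text
scene disc circle ((505.4822692871094, -148.97537231445312), 168.2860565185547)
[237 118  14  14 165] [243.53333333 124.03636364] [ 494.52774294 -110.96310679  152.        ]
side disc circle ((452.4786071777344, -90.70030212402344), 169.33729553222656)
[214 220  14  22 232] [220.61637931 230.97413793] [ 485.81261523 -116.60205124  152.        ]
```

View pics/crop1.png

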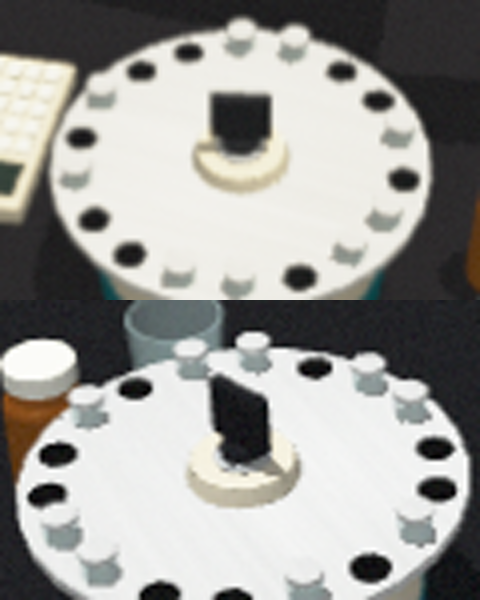

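Wing axis triangulates near (489, -113) (both views agree within 1 cm), wing direction about -45°. Moving above it while turning the tool to match.

Request:
step_arm(
  deltas=[
    [-2.1,1.8,-0.9,0,0,-5.8,1],
    [-4.2,3.6,-1.8,0,0,-11.6,1],
    [-6.3,5.4,-2.7,0,0,-17.4,1],
    [-8.4,7.2,-3.6,0,0,-23.2,1],
    [-10.5,9,-4.5,0,0,-29,1],
    [-12.6,10.8,-5.4,0,0,-34.8,1],
    [-14.7,12.6,-6.3,0,0,-40.6,1],
    [-16.8,14.4,-7.2,0,0,-46.4,1],
    [-18.9,16.2,-8.1,0,0,-52.2,1],
    [-21,18,-9,0,0,-58,1],
  ],
)

```text
clock: 1.03
position: [344.9, -349.9, 284.5]
eef_rot: [-0.626, 0.78, 0.0, 0.0]
wrist_force: [0.1, 0.1, -0.9]
grip_width: 0.999
```

```bash
python3 - <<'E'
from plant import readout
from scipy.spatial.transform import Rotation as Ro
import numpy as np
s=readout.observe();print(s['clock'],s['joints'].round(3),s['position'].round(1))
R=Ro.from_quat(s['eef_rot']).as_matrix();print(R.round(3),np.degrees(np.arctan2(R[1,1],R[0,1])))
d=np.array([489,-113,275])-s['position'];print(R.T@d/10)
E
```

```text
1.0333 [-0.461  0.099 -0.149 -0.    -1.323  0.243] [ 344.9 -349.9  284.5]
[[-0.217 -0.976 -0.   ]
 [-0.976  0.217  0.   ]
 [-0.     0.    -1.   ]] 167.46174440988585
[-26.25554904  -8.92586225   0.95599492]
```

Request:
step_arm(
  deltas=[
    [-2.6,-0.9,0,0,0,-5.8,1],
    [-5.2,-1.8,0,0,0,-11.6,1],
    [-7.8,-2.7,0,0,0,-17.4,1],
    [-10.4,-3.6,0,0,0,-23.2,1],
    [-13,-4.5,0,0,0,-29,1],
    [-15.6,-5.4,0,0,0,-34.8,1],
    [-18.2,-6.3,0,0,0,-40.6,1],
    [-20.8,-7.2,0,0,0,-46.4,1],
    [-23.5,-8.0,0,0,0,-52.2,1],
    [-26.3,-8.9,0,0,0,-57.5,1],
  ],
)

```text
clock: 1.87
position: [489.9, -113.3, 284.1]
eef_rot: [0.924, -0.383, -0.0, -0.0]
wrist_force: [0.9, -0.3, -0.2]
grip_width: 0.998
```

```bash
python3 - <<'E'
from h import *
from plant import readout,imaging
c=imaging.camera("wrist");s=readout.observe();print(s['joints'].round(3),s['position'].round(1))
cv2.imwrite("pics/w2.png",c["color"]);np.save("w2.npy",c,allow_pickle=True)
print({k:v for k,v in c.items() if k!="color"},-c["R"].T@c["t"])
E
```

```text
[ 1.010e-01  1.230e-01 -1.230e-01 -1.000e-03 -1.324e+00  6.900e-01] [ 492.6 -110.3  283.6]
{'vertical_fov': 60.2053683934909, 'cx': 252.84514545380884, 'cy': 193.10092795867612, 'dist_coeffs': array([-0.03218858,  0.        ,  0.        ,  0.        ,  0.        ]), 'R': array([[-7.08346176e-01, -7.05865202e-01, -1.09855991e-04],
       [-6.76166455e-01,  6.78498358e-01,  2.87121756e-01],
       [-2.02594719e-01,  2.03455879e-01, -9.57894089e-01]]), 't': array([267.32349158, 347.46650132, 599.57908006])} [ 545.77432085 -169.04898903  474.59743145]
```

View pics/w2.png

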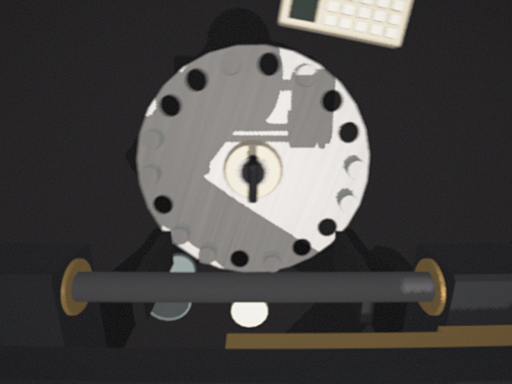

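Wrist view: disc centred at about (253,157), the wing edge-on and upright at (252,172), running along image y, so the tool is already near aligned. Measuring precisely.

```bash
cat > m.py <<'E'
from h import *
def meas(c):
    g=c["color"];hsv=cv2.cvtColor(g,cv2.COLOR_BGR2HSV)
    m=(g.max(2)>85).astype(np.uint8);m[:, :]*=1
    m=cv2.morphologyEx(m,cv2.MORPH_OPEN,np.ones((5,5)))
    k=max(cv2.findContours(m[:265],cv2.RETR_EXTERNAL,cv2.CHAIN_APPROX_NONE)[0],key=cv2.contourArea)
    P=plane(c,cv2.convexHull(k).reshape(-1,2),112)[:,:2]
    A=np.c_[2*P,np.ones(len(P))];x=np.linalg.lstsq(A,(P**2).sum(1),rcond=None)[0]
    print("disc",x[:2],"r",np.sqrt(x[2]+x[:2]@x[:2]))
    # cream hub
    b=((hsv[...,1]>25)&(hsv[...,2]>120)&(hsv[...,0]>12)&(hsv[...,0]<40)).astype(np.uint8)
    b[:125]=0;b[215:]=0;b[:,:210]=0;b[:,300:]=0
    k=max(cv2.findContours(b,cv2.RETR_EXTERNAL,cv2.CHAIN_APPROX_NONE)[0],key=cv2.contourArea)
    P=plane(c,cv2.convexHull(k).reshape(-1,2),125)[:,:2].astype(np.float32);print("hub",cv2.minEnclosingCircle(P))
E
python3 - <<'E'
from m import *
c=np.load("w2.npy",allow_pickle=True).item();meas(c)
cv2.imwrite("pics/w2c.png",cv2.resize(c["color"][120:230,195:310],None,fx=5,fy=5,interpolation=cv2.INTER_CUBIC))
# TCP projection
from plant import readout
p=readout.observe()['position'];print(cv2.projectPoints(np.array([p]),cv2.Rodrigues(c["R"])[0],c["t"],K(c),c["dist_coeffs"])[0])
E
```

```text
disc [ 488.86674436 -111.7236776 ] r 130.53487815740294
hub ((491.1885070800781, -113.94579315185547), 31.815187454223633)
[[[246.73857802 226.9662762 ]]]
```

View pics/w2c.png

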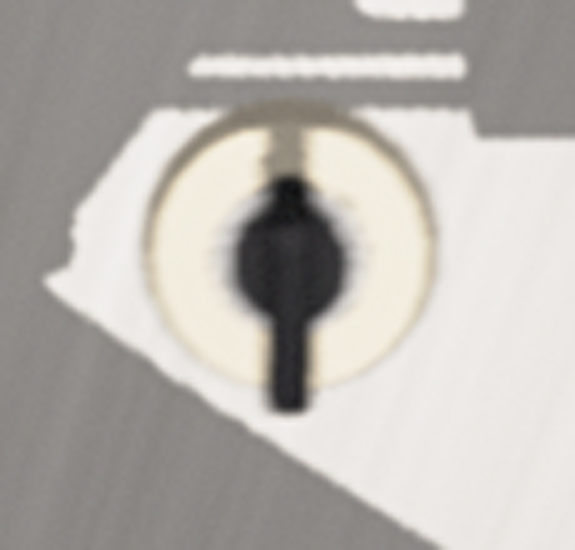

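```bash
python3 - <<'E'
from m import *
from plant import readout
from scipy.spatial.transform import Rotation as Ro
c=np.load("w2.npy",allow_pickle=True).item()
g=c["color"].max(2)
for r in (158,160,186,190,194,198,200):
    q=np.where(g[r,240:266]<100)[0]+240;print(r,q.min(),q.max(),end='; ')
P=plane(c,[[252.9,156.5],[252.6,201.8]],171);print(P)
d=P[1]-P[0];print("len",np.linalg.norm(d),"yaw",np.degrees(np.arctan2(d[1],d[0])),P.mean(0))
s=readout.observe();R=Ro.from_quat(s['eef_rot']).as_matrix();print(s['position'],R.round(4))
print(R.T@(np.array([489.3,-112.3,140.5])-s['position'])/10)
E
```

```text
158 249 256; 160 249 256; 186 250 255; 190 250 255; 194 249 255; 198 249 255; 200 250 255; [[ 506.52066875 -129.6821325   171.        ]
 [ 475.54742756  -98.19300158  171.        ]]
len 44.169073301314015 yaw 134.5267929912057 [ 491.03404816 -113.93756704  171.        ]
[ 492.56841603 -110.25193804  283.62824576] [[ 7.112e-01 -7.030e-01  1.400e-03]
 [-7.030e-01 -7.112e-01  1.200e-03]
 [ 1.000e-04 -1.800e-03 -1.000e+00]]
[-0.09011441  0.40140591 14.31210925]
```

Request:
step_arm(
  deltas=[
    [0,0,1.5,0,0,0.8,1],
    [0,0,3,0,0,0.8,1],
    [0,0,4.5,0,0,0.8,1],
    [0,0,6,0,0,0.8,1],
    [0,0,7.5,0,0,0.8,1],
    [0,0,8.5,0,0,0.8,1],
    [0,0,9,0,0,0.8,1],
    [0,0,9,0,0,0.8,1],
    [0,0,9,0,0,0.8,1],
    [0,0,9,0,0,0.8,1],
  ],
)

```text
clock: 2.75
position: [490.4, -114.7, 195.1]
eef_rot: [0.92, -0.392, 0.001, -0.0]
wrist_force: [-0.5, 0.7, 0.3]
grip_width: 1.001
```

```bash
cat > st.py <<'E'
from plant import readout
from scipy.spatial.transform import Rotation as Ro
import numpy as np
s=readout.observe();R=Ro.from_quat(s['eef_rot']).as_matrix()
print(s['clock'],s['position'].round(1),'q',s['joints'].round(3),'F',s['wrist_force'].round(1),'M',s['moment'].round(3),'w',s['grip_width'])
print('tool x yaw',np.degrees(np.arctan2(R[1,0],R[0,0])),'tilt',R[2,:2].round(4),'shift cm',(R.T@(np.array([490,-113,140.5])-s['position'])/10).round(2))
E
python3 st.py; python3 - <<'E'
from h import *
from plant import imaging
a=[imaging.camera(n)["color"] for n in("wrist","side")]
cv2.imwrite("pics/w3.png",np.vstack([a[0][100:384], cv2.resize(a[1][150:300,140:340],(512,384))[:310]]))
E
```

```text
2.75 [ 490.4 -114.7  195.1] q [ 0.093  0.176 -0.283  0.    -1.11   0.672] F [-0.5  0.7  0.3] M [-0.064  0.111 -0.03 ] w 1.0005179180643133
tool x yaw -46.113453787248744 tilt [ 0.0014 -0.0012] shift cm [-0.15 -0.08  5.46]
```

View pics/w3.png

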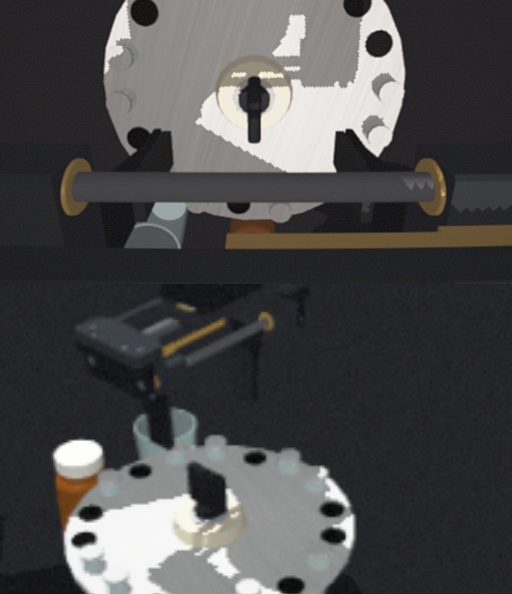

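Wrist view: wing at (254,108 in the crop) midway between the fingertips (172 and 335); side view shows the open fingers straddling above the wing, clear of caps. Descend.

Request:
step_arm(
  deltas=[
    [0,0,1,0,0,0,1],
    [0,0,2,0,0,0,1],
    [0,0,3,0,0,0,1],
    [0,0,4,0,0,0,1],
    [0,0,4.7,0,0,0,1],
    [0,0,5.2,0,0,0,1],
    [0,0,5.4,0,0,0,1],
    [0,0,5.4,0,0,0,1],
    [0,0,5.4,0,0,0,1],
    [0,0,5.4,0,0,0,1],
  ],
)

```text
clock: 3.68
position: [490.2, -114.6, 140.6]
eef_rot: [0.92, -0.392, 0.001, -0.0]
wrist_force: [-0.3, -0.5, 0.8]
grip_width: 0.999
```

```bash
python3 st.py; python3 - <<'E'
from h import *
from plant import imaging
a=[imaging.camera(n)["color"] for n in("wrist","side")]
cv2.imwrite("pics/w4.png",np.vstack([a[0][100:384], cv2.resize(a[1][150:300,140:340],(512,384))[:310]]))
E
```

```text
3.6833 [ 490.2 -114.6  140.6] q [ 0.094  0.227 -0.366  0.    -0.977  0.672] F [-0.3 -0.5  0.8] M [0.021 0.164 0.014] w 0.9987076807582591
tool x yaw -46.11096163247191 tilt [ 0.0008 -0.0008] shift cm [-0.12 -0.1   0.01]
```

View pics/w4.png

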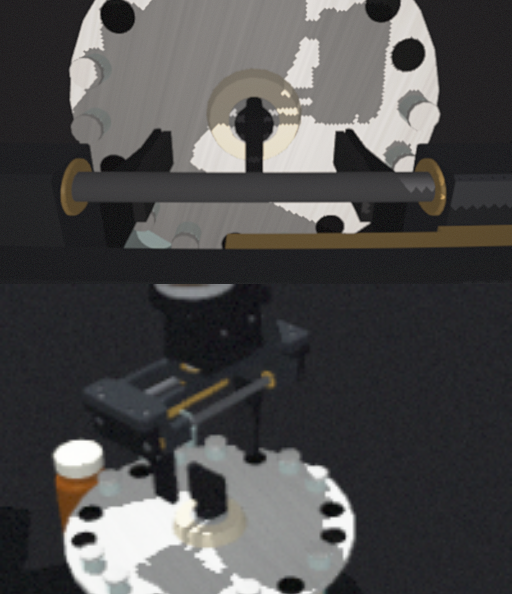

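Fingers straddle the wing centred (mid 253, wing 254) at grip height. Close gently.

Request:
step_arm(
  deltas=[
    [0,0,0,0,0,0,-1],
    [0,0,0,0,0,0,-1],
    [0,0,0,0,0,0,-1],
    [0,0,0,0,0,0,-1],
    [0,0,0,0,0,0,-1],
    [0,0,0,0,0,0,-1],
    [0,0,0,0,0,0,-1],
    [0,0,0,0,0,0,-1],
    [0,0,0,0,0,0,-1],
    [0,0,0,0,0,0,-1],
  ],
  force=20,
)

```text
clock: 4.62
position: [489.7, -114.6, 140.1]
eef_rot: [0.92, -0.392, -0.0, 0.0]
wrist_force: [0.9, -0.1, -0.0]
grip_width: 0.326
```

```bash
python3 st.py
```

```text
4.6167 [ 489.7 -114.6  140.1] q [ 0.094  0.227 -0.367  0.    -0.977  0.672] F [ 0.9 -0.1 -0. ] M [-0.017  0.184  0.009] w 0.32562794385410604
tool x yaw -46.11745061942736 tilt [-0.      0.0001] shift cm [-0.09 -0.13 -0.04]
```

Still closing; go on.

Request:
step_arm(
  deltas=[
    [0,0,0,0,0,0,-1],
    [0,0,0,0,0,0,-1],
    [0,0,0,0,0,0,-1],
    [0,0,0,0,0,0,-1],
    [0,0,0,0,0,0,-1],
    [0,0,0,0,0,0,-1],
    [0,0,0,0,0,0,-1],
    [0,0,0,0,0,0,-1],
    [0,0,0,0,0,0,-1],
    [0,0,0,0,0,0,-1],
  ],
  force=30,
)

```text
clock: 5.45
position: [489.6, -114.6, 140.1]
eef_rot: [0.92, -0.392, -0.0, 0.0]
wrist_force: [-0.4, -1.5, 1.3]
grip_width: 0.104
```

```bash
python3 st.py
```

```text
5.45 [ 489.6 -114.6  140.1] q [ 0.093  0.227 -0.367  0.    -0.977  0.672] F [-0.4 -1.5  1.3] M [-0.295  0.302  0.023] w 0.10376139030257679
tool x yaw -46.11998469539979 tilt [-0.0001  0.0002] shift cm [-0.09 -0.14 -0.04]
```

Gripped (9 mm of opening). Turn clockwise 60° (at least 69° is available), sinking along.

Request:
step_arm(
  deltas=[
    [0,0,0.01,0,0,6,-1],
    [0,0,0.02,0,0,12,-1],
    [0,0,0.03,0,0,18,-1],
    [0,0,0.04,0,0,24,-1],
    [0,0,0.05,0,0,30,-1],
    [0,0,0.06,0,0,36,-1],
    [0,0,0.07,0,0,42,-1],
    [0,0,0.08,0,0,48,-1],
    [0,0,0.09,0,0,54,-1],
    [0,0,0.1,0,0,60,-1],
  ],
  force=40,
)

```text
clock: 6.28
position: [487.8, -115.1, 139.0]
eef_rot: [-0.599, 0.801, 0.001, -0.002]
wrist_force: [-4.1, -2.4, 2.8]
grip_width: 0.096
```

```bash
python3 st.py
```

```text
6.2833 [ 487.8 -115.1  139. ] q [ 0.093  0.228 -0.369  0.001 -0.978 -0.38 ] F [-4.1 -2.4  2.8] M [-0.461  1.299  0.116] w 0.09565753568838085
tool x yaw -106.40411314316944 tilt [0.002  0.0037] shift cm [-0.26 -0.15 -0.15]
```

Request:
step_arm(
  deltas=[
    [0,0.1,0,0,0,2,-1],
    [0,0.15,0.01,0,0,4,-1],
    [0,0.15,0.01,0,0,6,-1],
    [0,0.15,0.02,0,0,8,-1],
    [0,0.15,0.02,0,0,10,-1],
    [0,0.15,0.02,0,0,12,-1],
    [0,0.15,0.02,0,0,14,-1],
    [0,0.15,0.03,0,0,16,-1],
    [0,0.15,0.03,0,0,18,-1],
    [0,0.15,0.03,0,0,20,-1],
  ],
  force=40,
)

```text
clock: 7.12
position: [487.1, -114.7, 138.8]
eef_rot: [-0.452, 0.892, 0.0, -0.001]
wrist_force: [-1.8, -1.7, 0.4]
grip_width: 0.099
```

```bash
python3 st.py
```

```text
7.1167 [ 487.1 -114.7  138.8] q [ 0.094  0.226 -0.373  0.001 -0.975 -0.726] F [-1.8 -1.7  0.4] M [-0.636  0.769  0.146] w 0.0992805490591067
tool x yaw -126.20119169968055 tilt [0.0023 0.0015] shift cm [-0.31 -0.13 -0.17]
```

Request:
step_arm(
  deltas=[
    [0,0,0,0,0,2,-1],
    [0,0,0.01,0,0,4,-1],
    [0,0,0.01,0,0,6,-1],
    [0,0,0.02,0,0,8,-1],
    [0,0,0.02,0,0,10,-1],
    [0,0,0.02,0,0,12,-1],
    [0,0,0.02,0,0,14,-1],
    [0,0,0.03,0,0,16,-1],
    [0,0,0.03,0,0,18,-1],
    [0,0,0.03,0,0,20,-1],
  ],
  force=40,
)

```text
clock: 7.95
position: [486.6, -114.3, 138.4]
eef_rot: [-0.291, 0.957, 0.0, -0.002]
wrist_force: [-1.7, -0.5, 2.0]
grip_width: 0.101
```

```bash
python3 st.py
```

```text
7.95 [ 486.6 -114.3  138.4] q [ 0.095  0.226 -0.373 -0.    -0.975 -1.076] F [-1.7 -0.5  2. ] M [-0.13   1.005  0.053] w 0.10059857513657625
tool x yaw -146.20822145523672 tilt [0.0031 0.0017] shift cm [-0.35 -0.07 -0.21]
```

Request:
step_arm(
  deltas=[
    [0,0,0,0,0,2,-1],
    [0,0,0.01,0,0,4,-1],
    [0,0,0.01,0,0,6,-1],
    [0,0,0.02,0,0,8,-1],
    [0,0,0.02,0,0,10,-1],
    [0,0,0.02,0,0,12,-1],
    [0,0,0.02,0,0,14,-1],
    [0,0,0.03,0,0,16,-1],
    [0,0,0.03,0,0,18,-1],
    [0,0,0.03,0,0,20,-1],
  ],
  force=40,
)

```text
clock: 8.78
position: [486.6, -114.2, 138.2]
eef_rot: [-0.122, 0.993, -0.0, -0.002]
wrist_force: [-4.0, -0.5, 3.5]
grip_width: 0.108
```

```bash
python3 st.py
```

```text
8.7833 [ 486.6 -114.2  138.2] q [ 0.095  0.226 -0.374  0.    -0.975 -1.422] F [-4.  -0.5  3.5] M [0.119 1.205 0.874] w 0.10812083359122104
tool x yaw -166.00926664394635 tilt [0.0038 0.0002] shift cm [-0.36  0.03 -0.23]
```

Moment about z jumped from ~0.1 to 0.87 N m: seated, at about -165°. Ease back in a small step to find where the wind-up unloads.

Request:
step_arm(
  deltas=[
    [0,0,0,0,0,-0.5,-1],
    [0,0,0,0,0,-1,-1],
    [0,0,0,0,0,-1,-1],
    [0,0,0,0,0,-1,-1],
    [0,0,0,0,0,-1,-1],
    [0,0,0,0,0,-1,-1],
    [0,0,0,0,0,-1,-1],
    [0,0,0,0,0,-1,-1],
    [0,0,0,0,0,-1,-1],
    [0,0,0,0,0,-1,-1],
  ],
  force=40,
)

```text
clock: 9.62
position: [486.8, -114.2, 138.2]
eef_rot: [-0.131, 0.991, 0.0, -0.002]
wrist_force: [-4.6, 1.8, 4.2]
grip_width: 0.109
```

```bash
python3 st.py
```

```text
9.6167 [ 486.8 -114.2  138.2] q [ 0.095  0.226 -0.374  0.    -0.974 -1.403] F [-4.6  1.8  4.2] M [0.113 1.625 0.869] w 0.10884223703225128
tool x yaw -164.953107168841 tilt [0.0033 0.0005] shift cm [-0.34  0.04 -0.23]
```

Request:
step_arm(
  deltas=[
    [0,0,0,0,0,-0.5,-1],
    [0,0,0,0,0,-1,-1],
    [0,0,0,0,0,-1.5,-1],
    [0,0,0,0,0,-2,-1],
    [0,0,0,0,0,-2,-1],
    [0,0,0,0,0,-2,-1],
    [0,0,0,0,0,-2,-1],
    [0,0,0,0,0,-2,-1],
    [0,0,0,0,0,-2,-1],
    [0,0,0,0,0,-2,-1],
  ],
  force=40,
)

```text
clock: 10.45
position: [486.8, -114.2, 138.2]
eef_rot: [-0.148, 0.989, 0.0, -0.002]
wrist_force: [-6.3, -0.6, 5.4]
grip_width: 0.104
```

```bash
python3 st.py
```

```text
10.45 [ 486.8 -114.2  138.2] q [ 0.095  0.226 -0.374  0.    -0.974 -1.368] F [-6.3 -0.6  5.4] M [0.111 1.712 0.733] w 0.10435613681332682
tool x yaw -162.97018441456902 tilt [0.0033 0.0007] shift cm [-0.34  0.02 -0.23]
```

Request:
step_arm(
  deltas=[
    [0,0,0,0,0,-0.5,-1],
    [0,0,0,0,0,-1,-1],
    [0,0,0,0,0,-1.5,-1],
    [0,0,0,0,0,-2,-1],
    [0,0,0,0,0,-2,-1],
    [0,0,0,0,0,-2,-1],
    [0,0,0,0,0,-2,-1],
    [0,0,0,0,0,-2,-1],
    [0,0,0,0,0,-2,-1],
    [0,0,0,0,0,-2,-1],
  ],
  force=40,
)

```text
clock: 11.28
position: [486.8, -114.2, 138.2]
eef_rot: [-0.165, 0.986, 0.0, -0.002]
wrist_force: [-5.6, 0.9, 3.6]
grip_width: 0.101
```

```bash
python3 st.py
```

```text
11.2833 [ 486.8 -114.2  138.2] q [ 0.095  0.226 -0.374 -0.    -0.974 -1.334] F [-5.6  0.9  3.6] M [0.105 1.692 0.659] w 0.10126098822930135
tool x yaw -160.99225692876465 tilt [0.0032 0.0008] shift cm [-0.35  0.01 -0.23]
```

Request:
step_arm(
  deltas=[
    [0,0,0,0,0,-0.5,-1],
    [0,0,0,0,0,-1,-1],
    [0,0,0,0,0,-1.5,-1],
    [0,0,0,0,0,-2,-1],
    [0,0,0,0,0,-2.5,-1],
    [0,0,0,0,0,-3,-1],
    [0,0,0,0,0,-3,-1],
    [0,0,0,0,0,-3,-1],
    [0,0,0,0,0,-3,-1],
    [0,0,0,0,0,-3,-1],
  ],
  force=40,
)

```text
clock: 12.12
position: [486.7, -114.2, 138.2]
eef_rot: [-0.191, 0.982, 0.0, -0.002]
wrist_force: [-5.7, 0.5, 3.9]
grip_width: 0.099
```

```bash
python3 st.py;python3 - <<'E'
from h import *
from plant import imaging
c=imaging.camera("wrist");np.save("w5.npy",c,allow_pickle=True)
cv2.imwrite("pics/w5.png",cv2.resize(c["color"][150:300,160:350],(760,600),interpolation=cv2.INTER_CUBIC))
E
```

```text
12.1167 [ 486.7 -114.2  138.2] q [ 0.095  0.226 -0.374 -0.    -0.974 -1.282] F [-5.7  0.5  3.9] M [0.173 1.671 0.521] w 0.09938631412440761
tool x yaw -158.03089484898862 tilt [0.0031 0.0011] shift cm [-0.35 -0.01 -0.23]
```

View pics/w5.png

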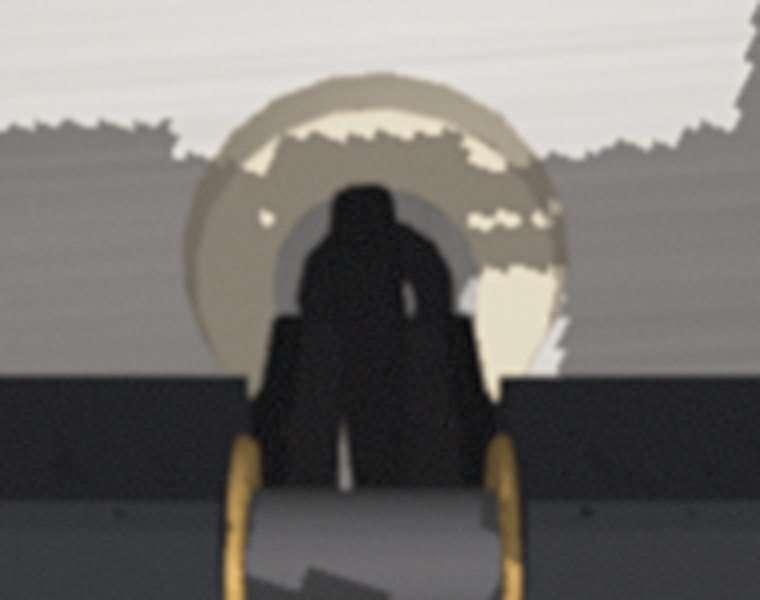

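The wrist crop shows the wing end (363,190) leaning left of the finger midline (373), with gaps at (408,297) and (345,455): it's still about 4° twisted in the pads, i.e. wound up against the stop. I keep unloading.

Request:
step_arm(
  deltas=[
    [0,0,0,0,0,-0.5,-1],
    [0,0,0,0,0,-1,-1],
    [0,0,0,0,0,-1.5,-1],
    [0,0,0,0,0,-2,-1],
    [0,0,0,0,0,-2.5,-1],
    [0,0,0,0,0,-3,-1],
    [0,0,0,0,0,-3.5,-1],
    [0,0,0,0,0,-4,-1],
    [0,0,0,0,0,-4,-1],
    [0,0,0,0,0,-4,-1],
  ],
  force=40,
)

```text
clock: 13.0
position: [486.8, -114.2, 138.2]
eef_rot: [-0.224, 0.975, 0.0, -0.001]
wrist_force: [-5.7, 1.0, 4.1]
grip_width: 0.099
```

```bash
python3 st.py
```

```text
13.0 [ 486.8 -114.2  138.2] q [ 9.500e-02  2.260e-01 -3.730e-01 -1.000e-03 -9.740e-01 -1.213e+00] F [-5.7  1.   4.1] M [0.2   1.654 0.267] w 0.09939601780573945
tool x yaw -154.10433933913697 tilt [0.0027 0.0015] shift cm [-0.34 -0.03 -0.23]
```

Request:
step_arm(
  deltas=[
    [0,0,0,0,0,-0.5,-1],
    [0,0,0,0,0,-1,-1],
    [0,0,0,0,0,-1.5,-1],
    [0,0,0,0,0,-2,-1],
    [0,0,0,0,0,-2,-1],
    [0,0,0,0,0,-2,-1],
    [0,0,0,0,0,-2,-1],
    [0,0,0,0,0,-2,-1],
    [0,0,0,0,0,-2,-1],
    [0,0,0,0,0,-2,-1],
  ],
  force=40,
)

```text
clock: 13.83
position: [486.7, -114.2, 138.2]
eef_rot: [-0.241, 0.971, 0.001, -0.001]
wrist_force: [-6.0, 0.4, 3.9]
grip_width: 0.098
```

```bash
python3 st.py
```

```text
13.8333 [ 486.7 -114.2  138.2] q [ 9.400e-02  2.260e-01 -3.730e-01 -1.000e-03 -9.740e-01 -1.179e+00] F [-6.   0.4  3.9] M [0.107 1.708 0.092] w 0.09770473203612634
tool x yaw -152.14708912378794 tilt [0.0026 0.0017] shift cm [-0.35 -0.04 -0.23]
```

```bash
cat > wg.py <<'E'
from h import *
from plant import imaging
def wing(c):
    g=c["color"].max(2).astype(float)
    for r in (199,200,201,202,203,231,233,235):
        t=60; q=np.where(g[r,220:290]<t)[0]+220
        print(r,q.min(),q.max(),(q.min()+q.max())/2,end=' | ')
    print()
if __name__=="__main__":
    wing(np.load("w5.npy",allow_pickle=True).item())
    c=imaging.camera("wrist");np.save("w6.npy",c,allow_pickle=True);wing(c)
    cv2.imwrite("pics/w6.png",cv2.resize(c["color"][180:280,205:305],(600,600),interpolation=cv2.INTER_CUBIC))
E
python3 wg.py
```

```text
199 244 257 250.5 | 200 243 257 250.0 | 201 243 257 250.0 | 202 243 258 250.5 | 203 243 258 250.5 | 231 228 277 252.5 | 233 228 277 252.5 | 235 228 277 252.5 | 
199 246 259 252.5 | 200 246 260 253.0 | 201 246 260 253.0 | 202 246 260 253.0 | 203 246 260 253.0 | 231 228 277 252.5 | 233 228 277 252.5 | 235 228 277 252.5 |
```

View pics/w6.png

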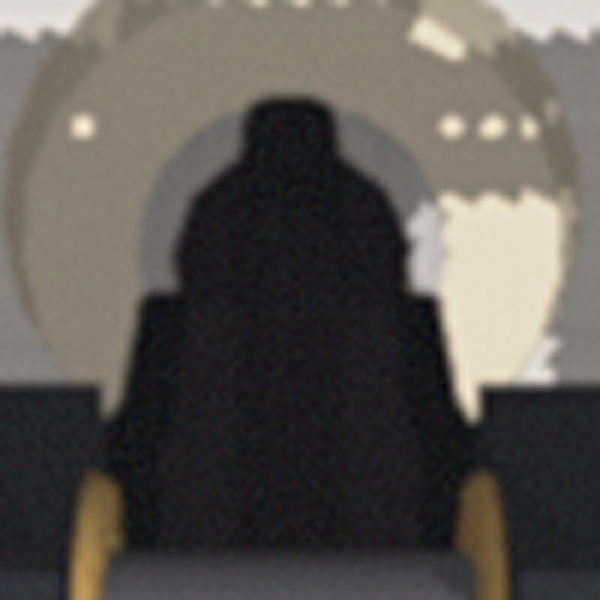

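Wing now sits square between the fingers (centre column 253 vs 252.5) with Mz ≈ 0.09 N m (thread-friction level): seated at yaw -152°. Back off a quarter turn, to about -62°, rising 1.6 mm.

Request:
step_arm(
  deltas=[
    [0,0,-0.01,0,0,-4,-1],
    [0,0,-0.02,0,0,-9,-1],
    [0,0,-0.03,0,0,-14,-1],
    [0,0,-0.04,0,0,-19,-1],
    [0,0,-0.04,0,0,-24,-1],
    [0,0,-0.05,0,0,-29,-1],
    [0,0,-0.06,0,0,-34,-1],
    [0,0,-0.07,0,0,-39,-1],
    [0,0,-0.08,0,0,-43,-1],
    [0,0,-0.08,0,0,-45,-1],
  ],
  force=40,
)

```text
clock: 14.72
position: [487.8, -114.9, 139.0]
eef_rot: [-0.595, 0.804, -0.0, -0.001]
wrist_force: [-2.0, -3.4, 2.7]
grip_width: 0.099
```

```bash
python3 st.py
```

```text
14.7167 [ 487.8 -114.9  139. ] q [ 0.094  0.226 -0.372  0.001 -0.974 -0.391] F [-2.  -3.4  2.7] M [-0.945  0.973 -0.107] w 0.0986126702281194
tool x yaw -107.00931284378458 tilt [0.001  0.0007] shift cm [-0.25 -0.16 -0.15]
```

Request:
step_arm(
  deltas=[
    [0,0,-0.01,0,0,-5,-1],
    [0,0,-0.02,0,0,-10,-1],
    [0,0,-0.03,0,0,-15,-1],
    [0,0,-0.04,0,0,-20,-1],
    [0,0,-0.04,0,0,-25,-1],
    [0,0,-0.05,0,0,-30,-1],
    [0,0,-0.06,0,0,-35,-1],
    [0,0,-0.07,0,0,-40,-1],
    [0,0,-0.08,0,0,-44,-1],
    [0,0,-0.08,0,0,-45,-1],
  ],
  force=40,
)

```text
clock: 15.55
position: [489.1, -114.7, 139.9]
eef_rot: [0.857, -0.515, 0.001, -0.0]
wrist_force: [0.3, -3.6, -0.3]
grip_width: 0.091
```

```bash
python3 st.py; python3 - <<'E'
from wg import *
c=imaging.camera("wrist");np.save("w7.npy",c,allow_pickle=True);wing(c)
s=imaging.camera("side")["color"];sc=imaging.camera("scene")["color"]
a=cv2.resize(c["color"][180:280,205:305],(400,400),interpolation=cv2.INTER_CUBIC)
b=cv2.resize(np.hstack([s[190:384,140:340],sc[90:284,130:330]]),(800,388))[:200*2]
b=cv2.resize(b,(400,200))
cv2.imwrite("pics/w7.png",np.vstack([a,b]))
E
```

```text
15.55 [ 489.1 -114.7  139.9] q [ 0.094  0.226 -0.37   0.001 -0.974  0.393] F [ 0.3 -3.6 -0.3] M [-1.146  0.055 -0.081] w 0.09123161801835011
tool x yaw -62.053534948747945 tilt [ 0.0013 -0.0014] shift cm [-0.11 -0.16 -0.06]
199 247 260 253.5 | 200 247 260 253.5 | 201 246 260 253.0 | 202 246 261 253.5 | 203 246 261 253.5 | 231 229 277 253.0 | 233 229 277 253.0 | 235 229 278 253.5 |
```

View pics/w7.png

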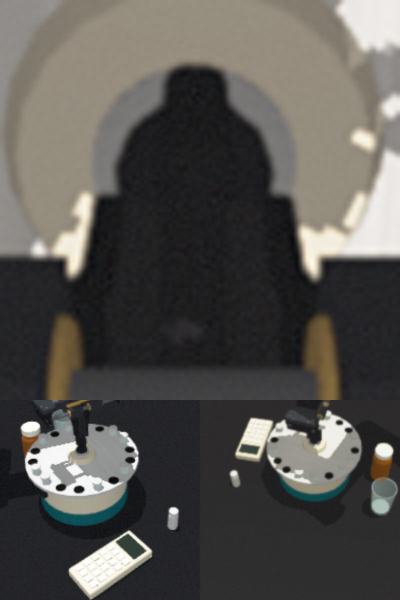

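The wing is square in the fingers (253.5 vs 253), 90.1° from the seated yaw; bystanders unmoved. One degree to take up the lag from the reversed friction, then hold.

Request:
step_arm(
  deltas=[
    [0,0,0,0,0,-0.5,-1],
    [0,0,0,0,0,-1,-1],
    [0,0,0,0,0,-1,-1],
    [0,0,0,0,0,-1,-1],
    [0,0,0,0,0,-1,-1],
    [0,0,0,0,0,-1,-1],
    [0,0,0,0,0,-1,-1],
    [0,0,0,0,0,-1,-1],
    [0,0,0,0,0,-1,-1],
    [0,0,0,0,0,-1,-1],
  ],
  force=40,
)

```text
clock: 16.53
position: [489.0, -114.6, 139.9]
eef_rot: [0.861, -0.509, 0.001, -0.0]
wrist_force: [1.6, -5.3, -2.0]
grip_width: 0.098
```

```bash
python3 st.py; python3 -c "
from plant import sign_off;print(sign_off())"
```

```text
16.5333 [ 489.  -114.6  139.9] q [ 0.094  0.225 -0.37   0.001 -0.974  0.409] F [ 1.6 -5.3 -2. ] M [-1.708 -0.323 -0.078] w 0.09755945218108235
tool x yaw -61.15618767198501 tilt [ 0.0013 -0.001 ] shift cm [-0.09 -0.16 -0.06]
the job is handed in; nothing more can be done
None
```

I turned the thumbscrew clockwise until it seated, backed it off a quarter turn, and handed the job in at 16.5 s with the gripper still holding it still. The grip is 40 N, and `sign_off()` gave no verdict.

- **Seating:** The wrist moment jumped from about 0.1 to 0.87 N m at the stop. The tool ran roughly 14° past it, twisting the wing a few degrees in the pads. I eased back until the moment was down to thread friction (0.09 N m) and the camera showed the wing square in the fingers. That put the seated position at a tool yaw of -152°, good to about 1–2°.
- **Back-off:** I turned the tool 91° counter-clockwise, to -61.2°. That is 90° plus 1° for slack when the friction reverses.
- **Last checks:** The moment was -0.08 N m and the opening 0.098 (8.5 mm), about the wing's 10 mm thickness. Just before the final 1° nudge, the wing was square in the fingers and the keypad, beaker, jar and vial looked unmoved; I took no picture after it.
- **Small disagreements:** A sideways force of about 5 N remained, so the grip is off the screw axis by around a millimetre. I did not use the pip to check the screw's absolute angle.

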